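# Raise the router cutter by two turns of the lift crank

### The arm

A 6-joint arm with a two-finger parallel gripper is mounted at the origin on the work surface. World frame = base frame: x ahead of the robot, y to its left, z up, the work surface at z = 0. Lengths are in mm, angles in rad, forces in N, time in s.
With the tool pointing down it reaches from about 300 to 775 mm from the base axis. Payload 14.6 kg.
Tool frame: the origin (TCP) lies midway between the tips of the shut fingers; the grasp point (between the pads) lies behind it (manip.grip_depth is the z of the grasp point in the tool frame, in mm); z points along the fingers, y is the line along which they close (so a half turn about z gives the same grasp; the last joint's range is limited). The gripper opens to 94 mm and grips with 3 to 60 N. Pads are 16 mm wide; open, the fingers measure 119 mm over their backs; the gripper's body (75 mm by 177 mm) begins 78 mm behind the grasp point.
Start: joints at [-1.23, 0.3, 1.521, -0, 1.321, -0.067], TCP at [218.117, -504.89, 205.446] pointing down, gripper open.
Joint ranges: [-3.03, 3.03], [-0.79, 2.21], [0.23, 2.52], [-1.04, 4.18], [0, 3.07], [-2.55, 2.55]. Speed limits (rad/s): [2.22, 2.22, 2.57, 3.14, 3.14, 3.14].

### API

Orientations are given as [roll, pitch, yaw] about the fixed x, y, z axes, in that order (R = Rz(yaw) Ry(pitch) Rx(roll)).
In Python, from cell import manip gives the robot as it stands.
- The arm moves only by the shell command python3 nudge.py FILE [OPENING] [FORCE], which reads ROWS from the file FILE. ROWS is a JSON list of rows, 1 to 5 of them, each an object with the fields tx, ty, tz (the shift in parts of the range, where 1.0 means 500 mm), wx, wy, wz (a rotation vector in shares of pi rad (1.0 is pi rad)); a field left out counts as zero; each row is the pose to reach, as a shift and turn from the pose commanded when the command began, along the tool's axes at that moment; what a row does not reach only later rows make up. A row lasts 1/10 s, in which the tool goes at most 50 mm and 0.15 rad, less where a joint would pass 70% of its speed; a pose out of reach is approached as far as the arm can. OPENING is the finger opening in mm, set as the command begins (- or left out keeps the last). The fingers move at their own pace and stop on an object; FORCE is the grip in N (left out, the last holds). Time passes only in rows, so rows that do not move let the fingers close. It prints the time, the measured TCP pose, the force, the opening and the grip force at its end. A shift or turn number past 1, either way, is cut back to 1. Input that does not fit is refused with a message, and nothing moves.
- manip.read_state(): the state, without advancing time (a new reading comes with each control period).
- manip.camera(name): name is "side" or "top"; returns (picture, depth): 480x640x3 uint8, red, green, blue; 480x640 float32, mm along the optical axis (not along the pixel's ray), 0 where there is no reading.
- manip.camera_info(name): a dict with "K" (3x3 intrinsics, pixels), "rvec" (rotation vector, rad) and "tvec" (3), from world to camera coordinates, as OpenCV has them. Camera axes: x right, y down, z forward; pixel columns grow to the right and rows downward; lengths in mm; the calibration is good to about 2 mm. A picture is of the moment at which its call begins. camera_info takes no time and is no camera call.
- manip.sign_off(): hands the job in; it is judged then, once.
The state is a dict: "clock": time; "joints": joint angles; "qd": joint speeds; "effort": joint torques, N m; "eef_pos": TCP position; "eef_rot": TCP orientation; "wrist_force": force on the tool from outside, world axes, zero at the start; "moment": the same for the moment, N m; "finger_gap": finger opening in mm; "finger_force": force on a finger pad.
Only numpy, scipy, OpenCV 4.12 (cv2) and the standard library are available. Lean on these libraries where they do the work, as an engineer would, in place of code of your own. Each camera call takes 0.05 s, during which the arm holds its last target. There are 200 camera calls.

### The job

Raise the cutter of the router lift with the orange crank knob: turn its crank exactly two full turns clockwise, seen from above, so that the crank ends up pointing just where it started, then let go. Leave the crank with the blue knob where it is.

Things in the scene. Friction and masses are not known exactly. Their poses are not given: they have to be found in the camera images.
- orange_crank: Steel crank on a fixed aluminium plate (260 x 200 x 10 mm). Origin on its vertical axis, 10 mm above the bench; z up, x along the arm to the knob. Hub 28 mm across, arm 20 mm wide, both topping out 50 mm above the bench. Light friction (1.2 N at the knob), stays where left, no stop within two turns. A turn clockwise seen from above raises the cutter 4 mm; no dial counts.
- orange_knob (a point): Upright orange knob at the end of that crank's arm: cylinder 26 mm across, from 52 to 102 mm above the bench, free to spin on its own axis, so a hand can hold it without turning. The point lies on its axis, 80 mm above the bench, 50 mm from the crank's axis.
- orange_tip (a point): Top centre of the cutter (about 20 mm across, brass-coloured edges) of the same lift, 100 mm from the crank's axis. It starts 28 mm above the bench, moves straight up as the crank turns clockwise, down the other way.
- blue_knob (a point): The same point on the blue knob of the second lift, which is otherwise the same (its cutter is thinner with red edges) and stands to the left or right of the first. Not to be turned.

How it is judged (in metres and radians):
At the end, for the whole second after the job is handed in: The cutter of the orange lift stands 8 mm (within 1.5 mm) higher than at the start, that is two turns and not one or three; the orange knob is back within 12 mm of where it started (about 14 degrees of crank); the crank is at rest and let go; the blue knob is within 15 mm of its start (z of orange_tip in the frame of orange_crank between 0.0245 and 0.0275 m and distance of orange_knob from where it was at the start of the episode below 0.012 m and angular speed of orange_crank below 0.1 rad/s and distance of blue_knob from where it was at the start of the episode below 0.015 m); the robot touches nothing.
It fails at once if the crank with the blue knob is turned (its knob moves more than 15 mm) (distance of blue_knob from where it was at the start of the episode above 0.015 m).
It also fails if it takes over 54 s, if anything falls off the work surface, if the arm or the gripper's body presses on something with over 40 N, if the wrist force passes 120 N, or if a joint passes its speed limit or range.

## Working session

There is one attempt and no reset: what is moved stays moved. The work goes in short steps, Python scripts to look and compute and a shell command to move; the robot and the scene stay as the last step left them, time stands still between calls to the robot, and variables do not carry over. Pictures are saved under pics/ and viewed, at most 10 in all, crops included, and the job is handed in when it is done.

```bash
ls; mkdir -p pics
cat > h.py <<'E'
import numpy as np, cv2
from cell import manip
def cam(n):
    i=manip.camera_info(n); R=cv2.Rodrigues(np.array(i["rvec"],float))[0]
    return np.array(i["K"],float).reshape(3,3),R,np.array(i["tvec"],float).ravel()
def plane(n,uv,z):
    K,R,t=cam(n); c=-R.T@t; d=R.T@np.linalg.inv(K)@np.array([uv[0],uv[1],1.])
    return c+d*(z-c[2])/d[2]
def save(n,f):
    p,d=manip.camera(n); cv2.imwrite('pics/'+f,p[:,:,::-1]); return p,d
E
python3 - <<'E'
from h import *
for n in("top","side"):
    p,d=save(n,n+'0.png'); K,R,t=cam(n); print(n,-R.T@t,R[2])
    h=cv2.cvtColor(p,cv2.COLOR_RGB2HSV)
    for nm,a,b in(("or",(5,150,100),(20,255,255)),("bl",(100,130,60),(130,255,255))):
        m=cv2.inRange(h,a,b); _,_,s,c=cv2.connectedComponentsWithStats(m)
        for i in range(1,len(s)):
            if s[i,4]>40: print(nm,s[i],c[i].round(1),plane(n,c[i],102).round(1))
print(manip.read_state(),manip.grip_depth)
E
```

```text
cell.py
nudge.py
pics
top [438.91105863  17.35116402 785.06219234] [ 0.19226763 -0.01018601 -0.98128966]
or [469 110  56  34 359] [496.5 126.4] [ 755.5 -273.2  102. ]
bl [ 75  96  36  27 568] [ 92.5 108.6] [783.1 378.  102. ]
side [423.18578798 753.79662386 660.94593611] [ 0.1748708  -0.78998484 -0.58765989]
or [256 165  16  28 147] [263.6 178.4] [ 743.8 -163.   102. ]
bl [ 44 463  32  17 413] [ 60.1 472.4] [777.1 455.2 102. ]
{'clock': 0.1, 'joints': array([-1.22960508e+00,  3.00347895e-01,  1.52149044e+00,  1.06441509e-05,
        1.32070992e+00, -6.65840367e-02]), 'qd': array([-0.00138904, -0.00093728, -0.00133879,  0.00021504, -0.001079  ,
        0.00165404]), 'effort': array([ 3.93862929e-04, -5.32645583e+01, -3.53285551e+01,  7.09389593e-02,
        2.34849192e-02, -7.06622336e-05]), 'eef_pos': array([ 218.04470145, -504.68649123,  204.99225771]), 'eef_rot': array([-3.14063986e+00, -7.38683713e-05,  4.07772610e-01]), 'wrist_force': array([-0.32422778,  0.22379192, -0.62063885]), 'moment': array([ 0.01613583, -0.02524486,  0.04040023]), 'finger_force': 0.0, 'finger_gap': 94.02902099980389} -18.8
```

View pics/top0.png

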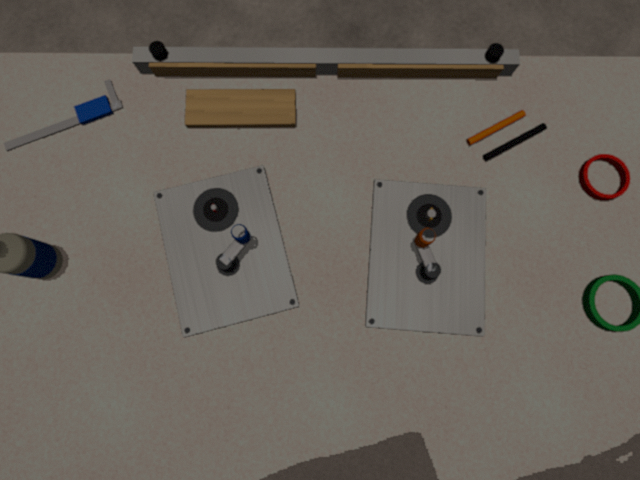

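View pics/side0.png

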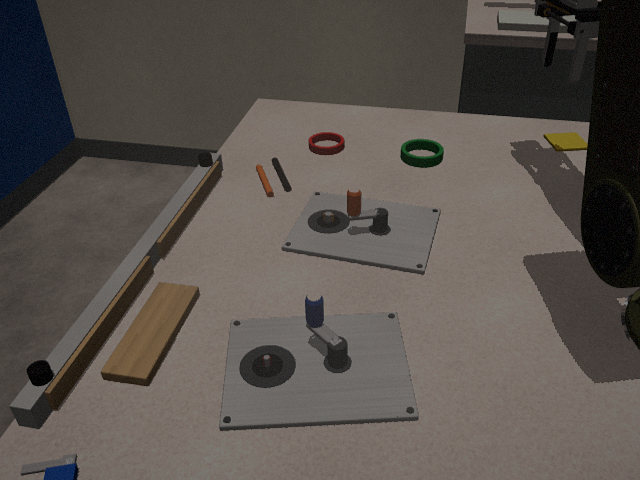

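The top view shows the orange crank's hub near (429,271), its knob near (424,238) and its cutter near (431,214). The blue crank is at the left, with its knob near (240,233). I'll measure from depth next.

```bash
cat >> h.py <<'E'
def cloud(n,d):
    K,R,t=cam(n); v,u=np.mgrid[:480,:640]; P=np.stack([(u-K[0,2])/K[0,0]*d,(v-K[1,2])/K[1,1]*d,d],-1)
    W=(P-t)@R; W[d<=0]=np.nan; return W
def blob(p,n,box,zs,hue=None):
    x0,y0,x1,y1=box; h=cv2.cvtColor(p,cv2.COLOR_RGB2HSV)
    m=np.zeros((480,640),bool); m[y0:y1,x0:x1]=True
    if hue: m&=cv2.inRange(h,hue[0],hue[1])>0
    return m
E
python3 - <<'E'
from h import *
p,d=manip.camera("top"); W=cloud("top",d)
for nm,b in(("orange",(395,225,465,290)),("blue",(205,220,260,280))):
    w=W[b[1]:b[3],b[0]:b[2]]; 
    for lo,hi in((96,110),(44,56)):
        k=(w[...,2]>lo)&(w[...,2]<hi); q=w[k]; vu=np.argwhere(k)+[b[1],b[0]]
        print(nm,lo,len(q),q.mean(0).round(1) if len(q) else 0,q.min(0).round(1),q.max(0).round(1)); 
        if len(q)>4:
            c,r=cv2.minEnclosingCircle(q[:,:2].astype(np.float32)); print(' circ',c,r)
            print(' ray',plane("top",vu[:,::-1].mean(0),102 if lo>90 else 50).round(1))
p2,d2=manip.camera("side"); W2=cloud("side",d2)
h=cv2.cvtColor(p2,cv2.COLOR_RGB2HSV); m=cv2.inRange(h,(3,100,60),(20,255,255))[185:225,335:375]
w=W2[185:225,335:375][m>0]; print("side",len(w),np.nanmedian(w,0),np.nanmin(w,0),np.nanmax(w,0))
for n,p_,(x0,y0,x1,y1) in(("top",p,(385,190,475,300)),("side",p2,(300,180,410,250))):
    cv2.imwrite(f'pics/{n}c.png',cv2.resize(p_[y0:y1,x0:x1,::-1],None,fx=5,fy=5,interpolation=cv2.INTER_CUBIC))
E
```

```text
orange 96 81 [ 574.1 -150.4   99.6] [ 564.6 -164.3   96.1] [ 588.6 -141.3  103. ]
 circ (576.5465087890625, -153.4168243408203) 12.597387313842773
 ray [ 573.6 -149.9  102. ]
orange 44 469 [ 543.  -165.3   50.2] [ 516.2 -184.6   44.1] [ 586.9 -141.4   54.8]
 circ (550.405517578125, -160.85438537597656) 36.65789031982422
 ray [ 542.9 -165.4   50. ]
blue 96 83 [579.4 135.4  99.8] [569.2 125.3  96. ] [594.4 149.9 105. ]
 circ (582.13134765625, 137.03018188476562) 13.097258567810059
 ray [579. 135. 102.]
blue 44 472 [554.5 158.8  50.3] [530.1 124.6  44.4] [594.6 182.5  54.5]
 circ (561.7384643554688, 154.59805297851562) 36.87588882446289
 ray [554.5 158.9  50. ]
side 257 [ 572.14707575 -143.68311054   82.86827711] [ 562.40668575 -157.17080867   53.48042669] [ 587.37146761 -138.48633564  103.27869096]
```

View pics/topc.png

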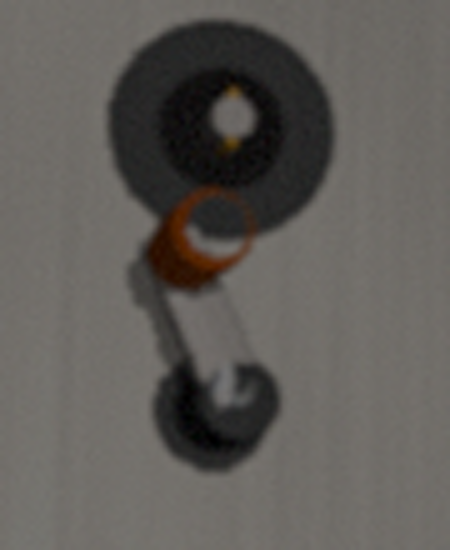

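Zoomed crop: the knob's top rim centres on crop (214,226), which is pixel (427.8,235.2). The hub's top face centres on about (238,402), pixel (432.6,270.4). The cutter has brass-coloured edges, so this is the right lift.

Run:
```python
from h import *
a=plane("top",(427.8,235.2),102); b=plane("top",(432.6,270.4),50); print(a,b,np.linalg.norm((a-b)[:2]),np.arctan2(a[1]-b[1],a[0]-b[0]))
# side: knob mask extents -> axis at z 80
p,d=manip.camera("side"); h=cv2.cvtColor(p,cv2.COLOR_RGB2HSV); m=np.zeros((480,640),np.uint8)
m[180:220,338:370]=cv2.inRange(h,(2,90,40),(20,255,255))[180:220,338:370]; ys,xs=np.nonzero(m); print(xs.min(),xs.max(),ys.min(),ys.max())
# triangulate the axis: the side column gives a plane; intersect it with the top ray
K,R,t=cam("side")
for r in (195,200,205,210):
    c=xs[ys==r]; print(r,c.min(),c.max())
for z in(60,80,102):
    q=K@(R@np.array([a[0],a[1],z])+t); print(z,q[:2]/q[2])
# plate from top depth corners
for uv in((379,185),(481,192),(372,321),(479,330)): print(plane("top",uv,10).round(1))
print(plane("top",(385+233/5,190+117/5),28))
s=manip.read_state(); k=a+[0,0,0]; Rt=cv2.Rodrigues(np.array([0,0,s['eef_rot'][2]]))[0]@np.diag([1,-1,-1.])
print("to knob, TCP z 180:",Rt.T@(np.array([a[0],a[1],180])-[218.117,-504.89,205.446]))
```

```text
[ 576.28105383 -153.89826616  102.        ] [ 528.33215099 -172.11888111   50.        ] 51.29413312013251 0.3631475906665681
347 360 189 215
195 347 360
200 347 360
205 347 360
210 347 360
60 [352.60131592 209.4914661 ]
80 [352.71318762 200.14701706]
102 [352.83907899 189.63152978]
[685.7 -94.1  10. ]
[ 673.3 -275.3   10. ]
[447.8 -76.5  10. ]
[ 433.  -255.6   10. ]
[ 629.36757606 -180.7239437    28.        ]
to knob, TCP z 180: [ 467.98592997 -180.18284056   25.446     ]
```

The rows are not in the units I measure in: shifts go in shares of 500 mm and turns go in shares of pi rad. I convert before sending: 200 mm / 500 = 0.4, 160 mm / 500 = 0.32, 0.408 rad / 3.1416 = 0.1299.

```bash
echo '[{"tx": 0.08,"ty": -0.03,"tz": 0.004,"wz": 0.0318},{"tx": 0.16,"ty": -0.06,"tz": 0.008,"wz": 0.0637},{"tx": 0.24,"ty": -0.092,"tz": 0.012,"wz": 0.0955},{"tx": 0.32,"ty": -0.124,"tz": 0.016,"wz": 0.1299},{"tx": 0.4,"ty": -0.154,"tz": 0.02,"wz": 0.1299}]' > mv.in && python3 nudge.py mv.in 60
echo '[{"tx": 0.07,"ty": -0.07},{"tx": 0.14,"ty": -0.14},{"tx": 0.21,"ty": -0.21},{"tx": 0.28,"ty": -0.28},{"tx": 0.34,"ty": -0.34}]' > mv.in && python3 nudge.py mv.in
echo '[{"tx": 0.04,"ty": -0.04,"tz": 0.02},{"tx": 0.07,"ty": -0.062,"tz": 0.03},{"tx": 0.07,"ty": -0.062,"tz": 0.03},{"tx": 0.07,"ty": -0.062,"tz": 0.03}]' > mv.in && python3 nudge.py mv.in
python3 - <<'E'
from h import *
s=manip.read_state(); print(s['eef_pos'],s['eef_rot'],s['joints'])
p,d=save("side","side1.png"); cv2.imwrite('pics/s1.png',cv2.resize(p[80:280,250:450,::-1],None,fx=3,fy=3))
E
```

```text
clock: 0.75
eef_pos: [372.1, -353.4, 195.4]
eef_rot: [3.142, -0.0, -0.004]
wrist_force: [0.7, -0.4, 1.2]
finger_gap: 60.6
finger_force: 0.0
clock: 1.25
eef_pos: [542.6, -182.8, 195.4]
eef_rot: [-3.142, 0.0, 0.001]
wrist_force: [0.8, -1.2, 1.0]
finger_gap: 60.0
finger_force: 0.0
clock: 1.65
eef_pos: [575.9, -154.6, 180.3]
eef_rot: [-3.142, 0.001, -0.0]
wrist_force: [-0.3, -0.5, -0.8]
finger_gap: 59.9
finger_force: 0.0
[ 575.85698199 -154.55717866  180.30890073] [-3.14156795e+00  5.94473931e-04 -4.29274016e-04] [-3.23563715e-01  4.23257345e-01  1.41336138e+00 -1.71332016e-04
  1.30554549e+00  1.24770686e+00]
```

View pics/s1.png

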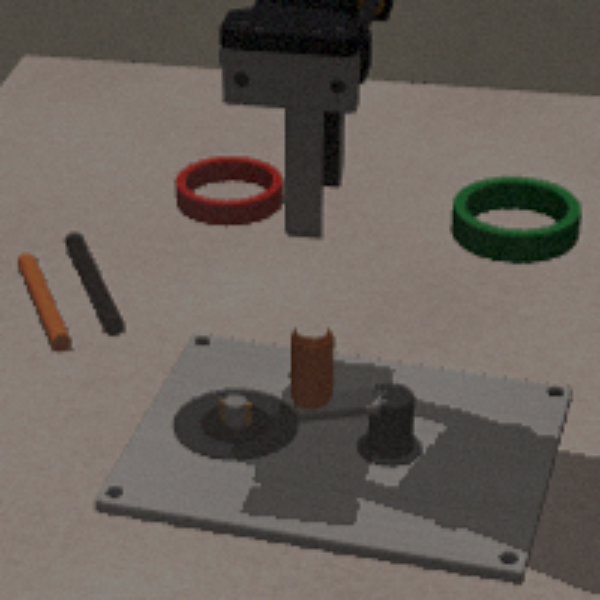

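The fingers stand straight above the orange knob (crop x about 310), clear of everything. Next I lower and grip.

In the tool's units: 117 mm / 500 = 0.234, 110 mm / 500 = 0.22.

```bash
echo '[{"tz": 0.06},{"tz": 0.12},{"tz": 0.18},{"tz": 0.22},{"tz": 0.234}]' > mv.in && python3 nudge.py mv.in 
echo '[{},{},{},{},{}]' > mv.in && python3 nudge.py mv.in 20 15
echo '[{},{},{}]' > mv.in && python3 nudge.py mv.in
python3 - <<'E'
import numpy as np
a=0.363+0*np.arange(3)
for k in range(0,24,5):
    b=0.363-np.radians(15)*np.arange(k,k+6); x=50*np.cos(b);y=-50*np.sin(b)
    print(k,[[round(u-x[0],1),round(v-y[0],1)] for u,v in zip(x[1:],y[1:])])
E
```

```text
clock: 2.2
eef_pos: [574.9, -154.8, 62.0]
eef_rot: [-3.141, 0.002, -0.002]
wrist_force: [-0.1, -0.1, 0.3]
finger_gap: 60.2
finger_force: 0.0
clock: 2.7
eef_pos: [576.5, -154.0, 64.1]
eef_rot: [3.141, -0.001, -0.0]
wrist_force: [0.7, -0.3, 3.8]
finger_gap: 25.5
finger_force: 15.0
clock: 3.0
eef_pos: [576.5, -154.0, 64.0]
eef_rot: [3.141, -0.001, -0.0]
wrist_force: [-0.3, 0.5, 6.0]
finger_gap: 25.6
finger_force: 15.0
0 [[np.float64(3.0), np.float64(12.7)], [np.float64(2.6), np.float64(25.7)], [np.float64(-1.1), np.float64(38.3)], [np.float64(-8.0), np.float64(49.4)], [np.float64(-17.5), np.float64(58.3)]]
5 [[np.float64(-11.5), np.float64(6.2)], [np.float64(-24.2), np.float64(9.2)], [np.float64(-37.2), np.float64(8.8)], [np.float64(-49.7), np.float64(5.1)], [np.float64(-60.8), np.float64(-1.8)]]
10 [[np.float64(-9.0), np.float64(-9.5)], [np.float64(-15.1), np.float64(-21.0)], [np.float64(-18.1), np.float64(-33.7)], [np.float64(-17.8), np.float64(-46.7)], [np.float64(-14.0), np.float64(-59.2)]]
15 [[np.float64(6.9), np.float64(-11.1)], [np.float64(16.4), np.float64(-20.1)], [np.float64(27.9), np.float64(-26.2)], [np.float64(40.6), np.float64(-29.2)], [np.float64(53.6), np.float64(-28.9)]]
20 [[np.float64(12.5), np.float64(3.8)], [np.float64(23.6), np.float64(10.6)], [np.float64(32.6), np.float64(20.1)], [np.float64(38.7), np.float64(31.6)], [np.float64(41.7), np.float64(44.3)]]
```

In the tool's units: 58.3 mm / 500 = 0.1166, 49.4 mm / 500 = 0.0988.

```bash
echo '[{"tx": 0.006,"ty": 0.0254},{"tx": 0.0052,"ty": 0.0514},{"tx": -0.0022,"ty": 0.0766},{"tx": -0.016,"ty": 0.0988},{"tx": -0.035,"ty": 0.1166}]' > mv.in && python3 nudge.py mv.in
echo '[{},{}]' > mv.in && python3 nudge.py mv.in
python3 - <<'E'
from h import *
s=manip.read_state(); print(s['wrist_force'],s['moment'],s['finger_force'])
p,d=save("side","side2.png"); cv2.imwrite('pics/s2.png',cv2.resize(p[80:280,250:450,::-1],None,fx=3,fy=3))
E
```

```text
clock: 3.5
eef_pos: [558.8, -212.8, 64.0]
eef_rot: [-3.141, -0.001, -0.0]
wrist_force: [-3.1, 7.2, 8.7]
finger_gap: 25.8
finger_force: 15.0
clock: 3.7
eef_pos: [558.6, -212.8, 64.0]
eef_rot: [3.142, -0.0, -0.001]
wrist_force: [-2.4, 2.1, 7.3]
finger_gap: 25.5
finger_force: 15.0
[-2.38162044  2.0642709   7.29930814] [0.3801808  0.52094584 0.02987553] 15.001868158578873
```

View pics/s2.png

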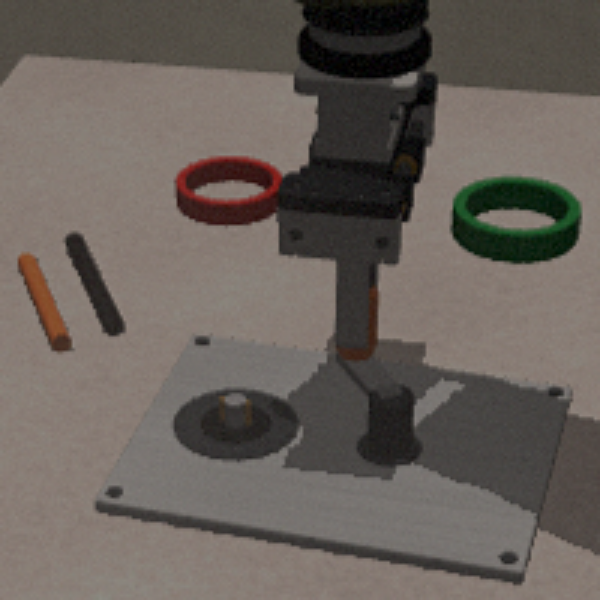

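The crank follows: its arm has turned clockwise and the knob is held between the pads, with forces small. I'll finish the first turn.

In the tool's units: -60.8 mm / 500 = -0.1216, -49.7 mm / 500 = -0.0994.

```bash
echo '[{"tx": -0.023,"ty": 0.0124},{"tx": -0.0484,"ty": 0.0184},{"tx": -0.0744,"ty": 0.0176},{"tx": -0.0994,"ty": 0.0102},{"tx": -0.1216,"ty": -0.0036}]' > mv.in && python3 nudge.py mv.in | egrep 'pos|force|gap'
echo '[{"tx": -0.018,"ty": -0.019},{"tx": -0.0302,"ty": -0.042},{"tx": -0.0362,"ty": -0.0674},{"tx": -0.0356,"ty": -0.0934},{"tx": -0.028,"ty": -0.1184}]' > mv.in && python3 nudge.py mv.in | egrep 'pos|force|gap'
echo '[{"tx": 0.0138,"ty": -0.0222},{"tx": 0.0328,"ty": -0.0402},{"tx": 0.0558,"ty": -0.0524},{"tx": 0.0812,"ty": -0.0584},{"tx": 0.1072,"ty": -0.0578}]' > mv.in && python3 nudge.py mv.in | egrep 'pos|force|gap'
echo '[{"tx": 0.025,"ty": 0.0076},{"tx": 0.0472,"ty": 0.0212},{"tx": 0.0652,"ty": 0.0402},{"tx": 0.0774,"ty": 0.0632},{"tx": 0.0774,"ty": 0.0632}]' > mv.in && python3 nudge.py mv.in
python3 - <<'E'
from h import *
p,d=save("side","side3.png"); cv2.imwrite('pics/s3.png',cv2.resize(p[80:280,250:450,::-1],None,fx=3,fy=3))
E
```

```text
eef_pos: [497.9, -210.7, 64.0]
wrist_force: [7.6, 7.1, 2.8]
finger_gap: 25.7
finger_force: 15.0
eef_pos: [483.9, -151.2, 64.0]
wrist_force: [3.7, -4.0, 4.2]
finger_gap: 25.7
finger_force: 15.0
eef_pos: [538.0, -122.2, 64.0]
wrist_force: [-3.7, -6.7, 7.3]
finger_gap: 25.6
finger_force: 15.0
clock: 5.75
eef_pos: [577.0, -155.3, 64.0]
eef_rot: [3.141, -0.001, -0.001]
wrist_force: [1.2, -1.4, 8.8]
finger_gap: 25.6
finger_force: 15.0
```

View pics/s3.png

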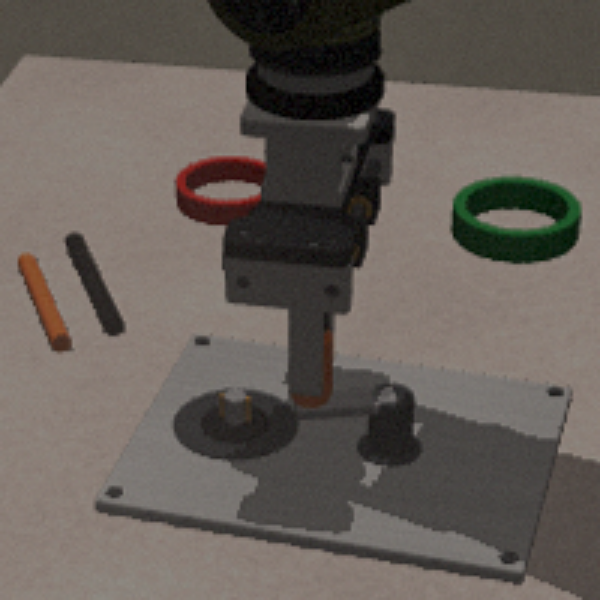

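After one turn the crank points as at the start, the knob is still held and the cutter is slightly higher. Now the second turn.

In the tool's units: 58.3 mm / 500 = 0.1166, -17.5 mm / 500 = -0.035.

```bash
echo '[{"tx": 0.006,"ty": 0.0254},{"tx": 0.0052,"ty": 0.0514},{"tx": -0.0022,"ty": 0.0766},{"tx": -0.016,"ty": 0.0988},{"tx": -0.035,"ty": 0.1166}]' > mv.in && python3 nudge.py mv.in | egrep 'pos|force|gap'
echo '[{"tx": -0.023,"ty": 0.0124},{"tx": -0.0484,"ty": 0.0184},{"tx": -0.0744,"ty": 0.0176},{"tx": -0.0994,"ty": 0.0102},{"tx": -0.1216,"ty": -0.0036}]' > mv.in && python3 nudge.py mv.in | egrep 'pos|force|gap'
echo '[{"tx": -0.018,"ty": -0.019},{"tx": -0.0302,"ty": -0.042},{"tx": -0.0362,"ty": -0.0674},{"tx": -0.0356,"ty": -0.0934},{"tx": -0.028,"ty": -0.1184}]' > mv.in && python3 nudge.py mv.in | egrep 'pos|force|gap'
echo '[{"tx": 0.0138,"ty": -0.0222},{"tx": 0.0328,"ty": -0.0402},{"tx": 0.0558,"ty": -0.0524},{"tx": 0.0812,"ty": -0.0584},{"tx": 0.1072,"ty": -0.0578}]' > mv.in && python3 nudge.py mv.in | egrep 'pos|force|gap'
echo '[{"tx": 0.025,"ty": 0.0076},{"tx": 0.0472,"ty": 0.0212},{"tx": 0.0652,"ty": 0.0402},{"tx": 0.0774,"ty": 0.0632},{"tx": 0.0774,"ty": 0.0632}]' > mv.in && python3 nudge.py mv.in
echo '[{},{}]' > mv.in && python3 nudge.py mv.in
```

```text
eef_pos: [558.8, -212.7, 64.0]
wrist_force: [-2.0, 4.9, 8.8]
finger_gap: 25.6
finger_force: 15.0
eef_pos: [497.8, -210.6, 64.0]
wrist_force: [6.7, 4.3, 4.6]
finger_gap: 26.0
finger_force: 15.0
eef_pos: [483.9, -151.2, 64.0]
wrist_force: [4.2, -3.6, 5.0]
finger_gap: 25.6
finger_force: 15.0
eef_pos: [538.0, -122.2, 64.0]
wrist_force: [-3.5, -7.0, 7.5]
finger_gap: 25.6
finger_force: 15.0
clock: 8.3
eef_pos: [577.0, -155.3, 64.0]
eef_rot: [3.141, -0.001, -0.001]
wrist_force: [1.5, -0.5, 8.7]
finger_gap: 25.9
finger_force: 15.0
clock: 8.5
eef_pos: [576.6, -154.4, 64.0]
eef_rot: [3.141, -0.001, -0.0]
wrist_force: [0.8, -0.5, 6.4]
finger_gap: 25.7
finger_force: 15.0
```

Now I release, rise, and back away so the top camera has a clear view.

In the tool's units: 200 mm / 500 = 0.4, -180 mm / 500 = -0.36.

```bash
echo '[{},{},{},{},{}]' > mv.in && python3 nudge.py mv.in 60
echo '[{"tz": -0.03},{"tz": -0.09},{"tz": -0.16},{"tz": -0.23},{"tz": -0.26}]' > mv.in && python3 nudge.py mv.in
echo '[{"tx": -0.08,"ty": 0.08},{"tx": -0.16,"ty": 0.16},{"tx": -0.24,"ty": 0.24},{"tx": -0.32,"ty": 0.32},{"tx": -0.36,"ty": 0.4}]' > mv.in && python3 nudge.py mv.in
echo '[{"ty": 0.08},{"ty": 0.16},{"ty": 0.2},{"ty": 0.2}]' > mv.in && python3 nudge.py mv.in
python3 - <<'E'
from h import *
p,d=save("top","top4.png"); W=cloud("top",d); w=W[225:290,395:465]
k=(w[...,2]>96)&(w[...,2]<110); q=w[k]; print(q.mean(0),"start 574.1 -150.4", (np.argwhere(k)+[225,395]).mean(0))
cv2.imwrite('pics/t4.png',cv2.resize(p[190:300,385:475,::-1],None,fx=5,fy=5,interpolation=cv2.INTER_CUBIC))
p2,d2=save("side","side4.png")
a=cv2.imread('pics/side0.png')[200:240,300:365]; b=cv2.imread('pics/side4.png')[200:240,300:365]
cv2.imwrite('pics/cmp.png',cv2.resize(np.hstack([a,b]),None,fx=6,fy=6,interpolation=cv2.INTER_CUBIC))
K,R,t=cam("side")
for z in(28,32,36,40): c=K@(R@np.array([629.4,-180.7,z])+t); print(z,(c[:2]/c[2]).round(1))
K,R,t=cam("top")
for z in(28,32,36,40): c=K@(R@np.array([629.4,-180.7,z])+t); print(z,(c[:2]/c[2]).round(1))
for f in('top0','top4'):
    g=cv2.imread(f'pics/{f}.png'); m=cv2.inRange(cv2.cvtColor(g,cv2.COLOR_BGR2HSV),(95,130,50),(130,255,255))[215:285,200:265]; print(f,np.argwhere(m>0).mean(0),(m>0).sum())
E
```

```text
clock: 9.0
eef_pos: [576.1, -153.9, 63.3]
eef_rot: [-3.141, 0.0, -0.0]
wrist_force: [-0.9, -0.5, 0.5]
finger_gap: 59.5
finger_force: 0.0
clock: 9.5
eef_pos: [577.1, -154.2, 198.4]
eef_rot: [3.14, -0.005, -0.0]
wrist_force: [0.9, -0.6, -1.3]
finger_gap: 60.4
finger_force: 0.0
clock: 10.0
eef_pos: [405.5, -337.9, 195.0]
eef_rot: [3.141, -0.001, 0.0]
wrist_force: [0.6, -0.8, 0.3]
finger_gap: 59.9
finger_force: 0.0
clock: 10.4
eef_pos: [406.6, -439.1, 194.0]
eef_rot: [3.141, -0.0, -0.002]
wrist_force: [0.6, -0.3, 0.2]
finger_gap: 60.1
finger_force: 0.0
[ 574.06746202 -150.7449669    99.47465143] start 574.1 -150.4 [236.93670886 425.43037975]
28 [327.2 213.2]
32 [327.2 211.4]
36 [327.2 209.7]
40 [327.2 207.9]
28 [431.6 213.4]
32 [432.2 212.8]
36 [432.8 212.2]
40 [433.4 211.7]
top0 [20.58064516 42.06451613] 31
top4 [20.8 41.9] 30
```

View pics/cmp.png

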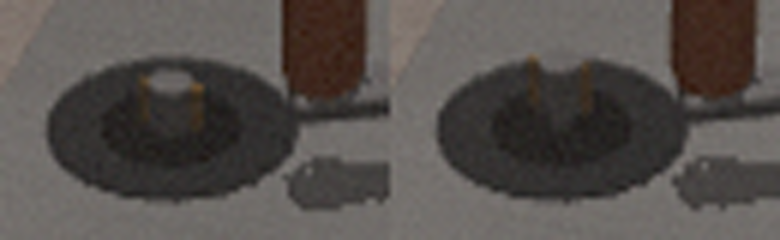

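View pics/t4.png

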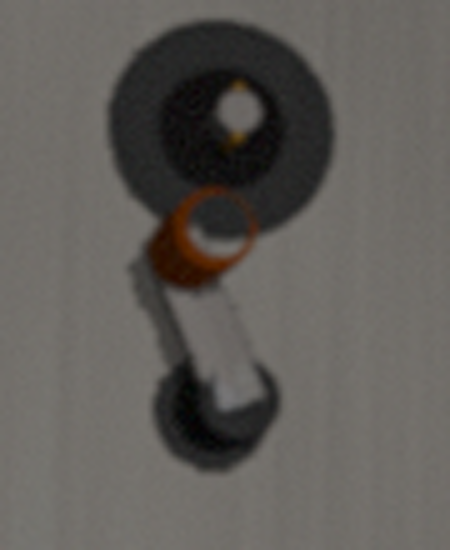

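The side comparison shows the cutter's brass edges rising from about y=77 to y=57 in the crop. That is 3.4 px, or roughly 8 mm, which fits two turns. In the top view the knob is back at its starting place (within 1 mm) and the blue knob hasn't moved.

```bash
python3 -c "
from cell import manip
print(manip.sign_off())"
```

```text
the job is handed in; nothing more can be done
None
```

I turned the orange crank two full turns clockwise and let go: its knob is back within about 1 mm of its start, the cutter is roughly 8 mm higher by the camera, the blue crank has not moved, and the job is handed in at about 10.5 s on the robot's clock (no verdict was shown).

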